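# Pack the matched set of polished stones

### The arm

A 7-joint arm with a two-finger parallel gripper is mounted at the origin on the work surface. World frame = base frame: x ahead of the robot, y to its left, z up, the work surface at z = 0. Lengths are in mm, angles in rad, forces in N, time in s.
With the tool pointing down it reaches from about 400 to 900 mm from the base axis. Payload 5.5 kg.
Tool frame: the origin (TCP) lies midway between the tips of the shut fingers; the grasp point (between the pads) lies 19 mm behind it; z points along the fingers, y is the line along which they close (so a half turn about z gives the same grasp; the last joint's range is limited). The gripper opens to 92 mm and grips with 3 to 60 N. Pads are 19 mm wide; open, the fingers measure 130 mm over their backs; the gripper's body (75 mm by 190 mm) begins 47 mm behind the grasp point.
Start: joints at [1.519, 0.501, -0.427, 1.55, 0.221, 1.138, -0.21], TCP at [201.29, -618.047, 226.729] pointing down, gripper open.
Joint ranges: [-2.88, 2.88], [-0.31, 2.03], [-1.54, 1.56], [0.2, 2.42], [-1.41, 4.55], [0.19, 2.02], [-2.57, 2.57]. Speed limits (rad/s): [2.57, 2.57, 3.14, 3.14, 3.14, 3.14, 3.14].

### API

Orientations are given as a unit quaternion [x, y, z, w].
In Python, from bench import env gives the robot as it stands. Calls block until the motion is done:
- env.reach(position, orientation): joint-space move of the TCP to a pose.
- env.move_straight(position, ori=None, speed=150): straight line of the TCP; ori=None keeps the orientation; speed is the mean speed in mm/s.
- env.set_joints(angles): joint-space move.
- env.gripper_to(opening): opening from 0.0 (shut) to 1.0 (fully open); the grip force is fixed at half the most; returns when the fingers have stopped.
- env.hold(seconds).
- env.solve_ik(position, orientation): joint angles nearest the present ones, or None.
- env.capture(name): name is "scene" or "top"; returns the picture (420x560x3 uint8, red, green, blue); there is no depth.
- env.calibration(name): a dict with "fovy" (degrees; the focal length in pixels is half the picture's height over the tangent of half this angle, whatever the lens; pixels are square), "cx", "cy" (the principal point, pixels), "pose" (4x4, takes a point from camera to world coordinates). Camera axes: x right, y down, z forward; pixel columns grow to the right and rows downward; lengths in mm; the calibration is good to about 2 mm. A picture is of the moment at which its call begins. calibration takes no time and is no camera call.
A pose or a line that the arm cannot do raises env.Unreachable and nothing moves.
- env.close_job(): hands the job in; it is judged then, once.
Readings, each from a call of its own:
- env.get_time_s(): time.
- env.get_joint_positions(): joint angles.
- env.get_qd(): joint speeds.
- env.get_tau(): joint torques, N m.
- env.get_position(): TCP position.
- env.get_tool_rot(): TCP orientation.
- env.get_ft_force(): force on the tool from outside, world axes, zero at the start.
- env.get_wrist_torque(): the same for the moment, N m.
- env.get_finger_gap(): opening from 0.0 (shut) to 1.0 (fully open).
- env.get_gripper_force(): force on a finger pad.
Only numpy, scipy, OpenCV 4.12 (cv2) and the standard library are available. Lean on these libraries where they do the work, as an engineer would, in place of code of your own. Each camera call takes 0.05 s, during which the arm holds its last target. There are 200 camera calls.

### The job

Pack the matched set: set the three large polished stones into the cardboard carton, each crown up on the black silhouette of its own shape and size, centred on it and lined up with it. Set each one down gently, do not drop it. Leave the three smaller look-alikes lying where they are on the bench.

Things in the scene. Friction and masses are not known exactly. Their poses are not given: they have to be found in the camera images.
- stone_round: The LARGE round (disc-shaped) polished stone, 50 mm diameter, 60 to 130 g, pale marble. 16 mm thick: flat underside, upright sides for the lowest 11 mm, then a low crown. Lies loose on the bench (z = 0), crown up, in any yaw. Origin at the centre of its underside, z up.
- stone_rect: The LARGE rectangular polished stone with rounded corners, 62 mm long (its x axis) by 46 mm wide (its y axis), 60 to 130 g, pale marble. 16 mm thick: flat underside, upright sides for the lowest 11 mm, then a low crown. Lies loose on the bench (z = 0), crown up, in any yaw. Origin at the centre of its underside, z up.
- stone_oval: The LARGE long oval polished stone (straight sides, half-round ends), 72 mm long (its x axis) by 38 mm wide (its y axis), 60 to 130 g, pale marble. 16 mm thick: flat underside, upright sides for the lowest 11 mm, then a low crown. Lies loose on the bench (z = 0), crown up, in any yaw. Origin at the centre of its underside, z up.
- small_round: The SMALL round (disc-shaped) polished stone, a look-alike that matches no silhouette: 34 mm diameter, about 35 g, same marble. 16 mm thick: flat underside, upright sides for the lowest 11 mm, then a low crown. Lies loose on the bench (z = 0), crown up, in any yaw. Origin at the centre of its underside, z up.
- small_rect: The SMALL rectangular polished stone with rounded corners, a look-alike that matches no silhouette: 42 mm long (its x axis) by 31 mm wide (its y axis), about 35 g, same marble. 16 mm thick: flat underside, upright sides for the lowest 11 mm, then a low crown. Lies loose on the bench (z = 0), crown up, in any yaw. Origin at the centre of its underside, z up.
- small_oval: The SMALL long oval polished stone (straight sides, half-round ends), a look-alike that matches no silhouette: 48 mm long (its x axis) by 25 mm wide (its y axis), about 35 g, same marble. 16 mm thick: flat underside, upright sides for the lowest 11 mm, then a low crown. Lies loose on the bench (z = 0), crown up, in any yaw. Origin at the centre of its underside, z up.
- pad_round: White pad fixed in the carton, 91 (x) by 102 mm (y), 6 mm thick, flat black silhouette printed in its middle (no recess): disc, 50 mm diameter. Origin: centre of its underside, below the silhouette's centre; its top is 6 mm above the origin, 10 mm above the bench. x runs along the row of pads. Its place in the row varies.
- pad_rect: White pad fixed in the carton, 91 (x) by 102 mm (y), 6 mm thick, flat black silhouette printed in its middle (no recess): rounded rectangle, 62 mm long by 46 mm wide, its long way along the pad's y axis. Origin: centre of its underside, below the silhouette's centre; its top is 6 mm above the origin, 10 mm above the bench. x runs along the row of pads. Its place in the row varies.
- pad_oval: White pad fixed in the carton, 91 (x) by 102 mm (y), 6 mm thick, flat black silhouette printed in its middle (no recess): long oval, 72 mm long by 38 mm wide, its long way along the pad's y axis. Origin: centre of its underside, below the silhouette's centre; its top is 6 mm above the origin, 10 mm above the bench. x runs along the row of pads. Its place in the row varies.
- carton: Open shallow cardboard box, fixed to the bench, 308 (x) by 112 mm (y) outside, walls 4 mm thick, rim 30 mm above the bench, no dividers. The three pads lie in it in a row along its x axis, 92 mm between centres, the middle one at its centre, axes parallel to its own. Origin at the centre of its underside.
Mind the look-alikes: they are no part of the job. Leave any pink or purple look-alike of the stone_oval alone. Leave any purple or turquoise look-alike of the stone_rect alone.

How it is judged (in metres and radians):
At the end, for the whole second after the job is handed in: Each large stone rests released, flat (0.1 rad), crown up, on the pad with its own silhouette: centres within 12 mm; rectangle and oval turned within 15 degrees of the silhouette, either way round. The small stones are at rest within 25 mm of where they started (horizontal distance between stone_round and pad_round below 0.012 m and z of stone_round in the frame of pad_round between 0.003 and 0.009 m and angle between each of stone_round, stone_rect, stone_oval's own z axis and vertical below 0.1 rad and linear speed of each of stone_round, small_round, stone_rect, small_rect, stone_oval, small_oval below 0.02 m/s and angular speed of each of stone_round, stone_rect, stone_oval below 0.2 rad/s and distance of each of small_round, small_rect, small_oval from where it was at the start of the episode below 0.025 m and horizontal distance between stone_rect and pad_rect below 0.012 m and z of stone_rect in the frame of pad_rect between 0.003 and 0.009 m and angle between the x axis of stone_rect and the y axis of pad_rect, either way round below 0.26 rad and horizontal distance between stone_oval and pad_oval below 0.012 m and z of stone_oval in the frame of pad_oval between 0.003 and 0.009 m and angle between the x axis of stone_oval and the y axis of pad_oval, either way round below 0.26 rad); the robot touches nothing.
It fails at once if a large stone is dropped (falls freely by more than about 2 cm) or flung ((linear speed of stone_round above 0.6 m/s and contact force between stone_round and the fingers below 0.05 N) or (linear speed of stone_rect above 0.6 m/s and contact force between stone_rect and the fingers below 0.05 N) or (linear speed of stone_oval above 0.6 m/s and contact force between stone_oval and the fingers below 0.05 N)).
It fails at once if a small look-alike is moved more than 25 mm (distance of any of small_round, small_rect, small_oval from where it was at the start of the episode above 0.025 m).
It also fails if it takes over 77 s, if anything falls off the work surface, if the arm or the gripper's body presses on something with over 40 N, if the wrist force passes 120 N, or if a joint passes its speed limit or range.

## Working session

There is one attempt and no reset: what is moved stays moved. The work goes in short steps, each a Python script; the robot and the scene stay as the last script left them, time stands still between calls to the robot, and variables do not carry over. Pictures are saved under pics/ and viewed, at most 14 in all, crops included, and the job is handed in when it is done.

```bash
ls; mkdir -p pics; python3 - <<'E'
from bench import env
import cv2, numpy as np
np.set_printoptions(suppress=True,precision=4)
for n in("scene","top"):
    im=env.capture(n); cv2.imwrite(f"pics/{n}0.png",im[:,:,::-1]); c=env.calibration(n)
    print(n,c)
print(env.get_tool_rot(),env.get_position(),env.get_time_s())
E
```

```text
pics
scene {'fovy': 50.81500777306996, 'cx': 279.2890829127842, 'cy': 206.5939893979177, 'pose': array([[ -0.8329,   0.4668,  -0.2972, 779.3145],
       [  0.5534,   0.7001,  -0.4512, 287.3589],
       [ -0.0026,  -0.5403,  -0.8415, 922.833 ],
       [  0.    ,   0.    ,   0.    ,   1.    ]])}
top {'fovy': 46.42442761826252, 'cx': 271.12322127351115, 'cy': 204.26853339829404, 'pose': array([[   0.0262,   -0.9926,    0.1186,  302.7339],
       [  -0.9997,   -0.0258,    0.0044, -167.2332],
       [  -0.0013,   -0.1187,   -0.9929, 1475.4273],
       [   0.    ,    0.    ,    0.    ,    1.    ]])}
[ 0.9876  0.1568 -0.0001 -0.0009] [ 201.0154 -617.461   225.7732] 0.1
```

View pics/scene0.png

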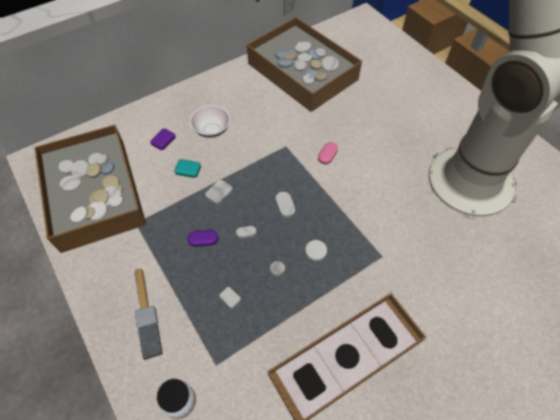

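View pics/top0.png

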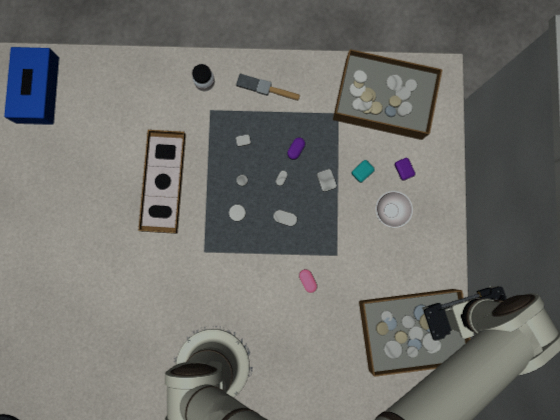

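The scene view shows the mat with the three large stones: rect at about (219,191), oval (286,204), round (316,250). The small ones are oval (246,232), round (278,268) and rect (230,297). The carton is at about (347,355).

In the top view the large stones are rect (327,180), oval (285,217) and round (237,213). The pads, from top to bottom, are rect (165,152), disc (162,181) and oval (160,211). Purple, teal and pink decoys are also there, and I'll leave them alone.

```bash
cat > vis.py <<'E'
import cv2, numpy as np
from bench import env
np.set_printoptions(suppress=True,precision=2)
SEED={"top":dict(rect=(327,180),oval=(285,217),round=(237,213),srect=(243,140),sround=(242,181),soval=(281,178),
  p_rect=(165,152),p_round=(162,181),p_oval=(160,211)),
 "scene":dict(rect=(219,191),oval=(286,204),round=(316,250),srect=(230,297),sround=(278,268),soval=(246,232),
  p_rect=(310,381),p_round=(347,355),p_oval=(383,332))}
def ray(cam,uv):
    c=env.calibration(cam); f=210/np.tan(np.radians(c["fovy"]/2)); P=c["pose"]
    uv=np.atleast_2d(uv).astype(float)
    d=np.c_[(uv-[c["cx"],c["cy"]])/f,np.ones(len(uv))]@P[:3,:3].T
    return P[:3,3],d/np.linalg.norm(d,axis=1)[:,None]
def onz(cam,uv,z):
    o,d=ray(cam,uv); return (o+d*((z-o[2])/d[:,2])[:,None])
def tri(uv1,uv2,c1="top",c2="scene"):
    (o1,d1),(o2,d2)=ray(c1,uv1),ray(c2,uv2); d1,d2=d1[0],d2[0]
    s=np.linalg.lstsq(np.c_[d1,-d2],o2-o1,rcond=None)[0]
    a,b=o1+s[0]*d1,o2+s[1]*d2
    return (a+b)/2,np.linalg.norm(a-b)
def blob(im,seed,dark,R=26):
    """contour (pixels) of the blob at seed, on a 4x enlarged local grey patch, Otsu threshold"""
    x0,y0=seed[0]-R,seed[1]-R
    g=cv2.cvtColor(im,cv2.COLOR_RGB2GRAY)[y0:y0+2*R,x0:x0+2*R]
    g=cv2.resize(g,None,fx=4,fy=4,interpolation=cv2.INTER_CUBIC)
    c=g[4*R-6:4*R+6,4*R-6:4*R+6].mean(); b=np.median(g) if not dark else np.percentile(g,85)
    m=((g<(c+b)/2) if dark else (g>(c+b)/2)).astype(np.uint8)
    n,l,st,_=cv2.connectedComponentsWithStats(m); k=l[4*R,4*R]
    cs,_=cv2.findContours((l==k).astype(np.uint8),cv2.RETR_EXTERNAL,cv2.CHAIN_APPROX_NONE)
    ct=max(cs,key=cv2.contourArea)[:,0,:]
    return (ct+0.5)/4-0.5+[x0,y0]
def pose2d(P):
    """area centroid, long-axis yaw and box from world contour"""
    q=(P[:,:2]-P[:,:2].mean(0)).astype(np.float32)*1; M=cv2.moments(q.reshape(-1,1,2))
    c=np.array([M["m10"],M["m01"]])/M["m00"]+P[:,:2].mean(0)
    yaw=.5*np.arctan2(2*M["mu11"],M["mu20"]-M["mu02"])
    r=cv2.minAreaRect(q); return c,yaw,np.sort(r[1])[::-1]
E
python3 - <<'E'
from vis import *
ims={n:env.capture(n) for n in("top","scene")}
for k in SEED["top"]:
    pad=k[0]=="p"; z=10 if pad else 11
    B={n:blob(ims[n],SEED[n][k],pad) for n in ims}
    r={n:pose2d(onz(n,B[n],z)) for n in ims}
    cen={n:pose2d(np.c_[B[n],0*B[n][:,0]])[0] for n in ims}
    X,e=tri(cen["top"],cen["scene"])
    print(k,"tri",X,"gap %.1f"%e,*[(n,r[n][0],"yaw %.3f"%r[n][1],r[n][2]) for n in ims])
for n in ims:
    big=cv2.resize(ims[n],None,fx=4,fy=4,interpolation=cv2.INTER_CUBIC)
    for k in SEED[n]: cv2.polylines(big,[np.int32(4*blob(ims[n],SEED[n][k],k[0]=="p")+2)],True,(255,0,0),1)
    x,y,w,h=(520,480,850,500) if n=="top" else (560,640,1200,960)
    cv2.imwrite(f"pics/{n}1.png",cv2.resize(big[y:y+h,x:x+w],(800,int(800*h/w)) if n=="top" else (750,600))[:,:,::-1])
E
```

```text
rect tri [ 555.33 -325.44   52.68] gap 13.6 ('top', array([ 556.96, -325.94]), 'yaw 0.329', array([62.84, 47.59])) ('scene', array([ 548.77, -361.28]), 'yaw 0.490', array([133.6 , 109.66]))
oval tri [ 439.27 -202.88    9.14] gap 0.6 ('top', array([ 438.92, -202.62]), 'yaw 1.290', array([70.68, 37.9 ])) ('scene', array([ 439.91, -202.72]), 'yaw 1.276', array([72.17, 37.85]))
round tri [451.11 -57.64   8.87] gap 0.3 ('top', array([450.83, -57.69]), 'yaw -0.399', array([48.3 , 47.63])) ('scene', array([451.8 , -57.24]), 'yaw 0.974', array([50.35, 48.75]))
srect tri [675.04 -68.39   9.08] gap 0.7 ('top', array([674.29, -68.31]), 'yaw -1.332', array([42.03, 31.03])) ('scene', array([675.46, -68.13]), 'yaw -1.399', array([42.29, 30.52]))
sround tri [550.86 -69.06   9.3 ] gap 0.7 ('top', array([550.33, -68.94]), 'yaw -1.052', array([32.9 , 31.54])) ('scene', array([551.46, -68.76]), 'yaw -0.556', array([33.56, 33.21]))
soval tri [ 560.75 -188.88    9.69] gap 0.7 ('top', array([ 560.28, -188.66]), 'yaw -0.430', array([47.67, 24.45])) ('scene', array([ 561.23, -188.52]), 'yaw -0.413', array([47.34, 27.19]))
p_rect tri [632.8  168.18   6.62] gap 0.5 ('top', array([631.93, 167.59]), 'yaw 1.530', array([61.56, 45.99])) ('scene', array([633.27, 167.84]), 'yaw 1.527', array([61.39, 45.18]))
p_round tri [540.59 171.18   7.16] gap 0.6 ('top', array([540.  , 170.74]), 'yaw -0.711', array([48.59, 48.36])) ('scene', array([541.32, 171.03]), 'yaw 1.079', array([48.46, 48.03]))
p_oval tri [448.35 174.56   6.99] gap 0.0 ('top', array([448.1 , 173.84]), 'yaw 1.533', array([70.51, 37.8 ])) ('scene', array([449.28, 174.26]), 'yaw 1.530', array([70.58, 37.26]))
```

View pics/top1.png

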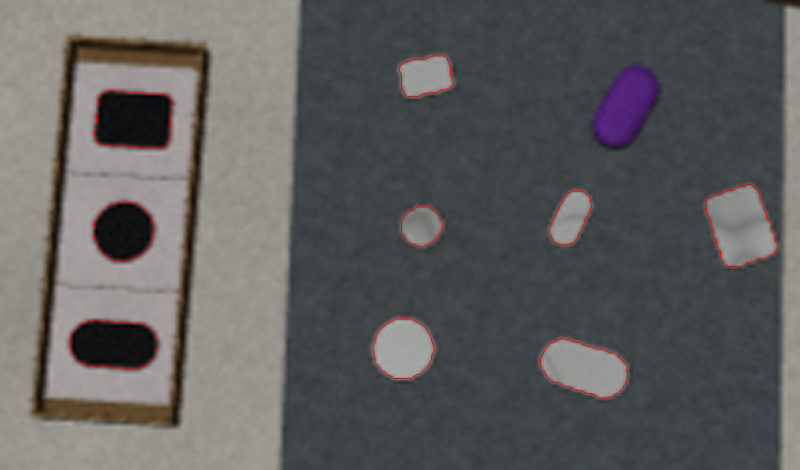

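View pics/scene1.png

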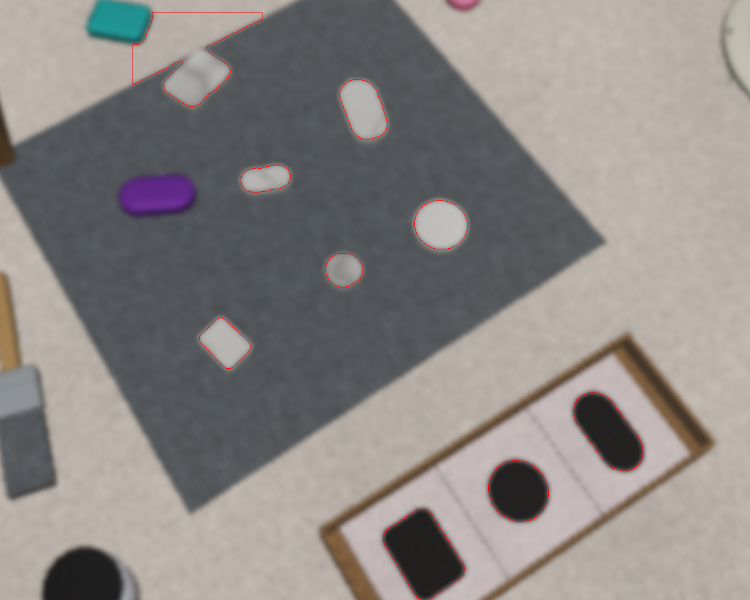

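All outlines are clean except the large rect in the scene view, where it merges with the bench at the mat edge. I'll redo that one with a tighter mask. First I'll check IK and poses, then grasp the round stone.

```bash
cat > arm.py <<'E'
from vis import *
from scipy.spatial.transform import Rotation as R
def ori(a): # tool down, closing line at angle a
    s,c=np.sin(a),np.cos(a); return R.from_matrix(np.array([[-s,c,0],[c,s,0],[0,0,-1.]])).as_quat()
def best(xyz,a):
    """of the two equivalent half-turn grasps, the one with joint 7 nearer mid-range"""
    o=[(abs(q[6]),ori(b)) for b in(a,a+np.pi) if (q:=env.solve_ik(xyz,ori(b))) is not None]
    return min(o,key=lambda t:t[0])[1]
OP=lambda w: w/92
HOV=130
def pick(xy,a,w,z=3):
    env.gripper_to(OP(w+24)); q=best([*xy,HOV],a)
    env.reach([*xy,HOV],q); env.move_straight([*xy,30],speed=150)
    f0=np.array(env.get_ft_force())
    env.move_straight([*xy,z],speed=50)
    print("at",env.get_position(),"dF",np.array(env.get_ft_force())-f0)
    env.gripper_to(0); print("gap mm %.1f force %.1f"%(92*env.get_finger_gap(),env.get_gripper_force()))
    env.move_straight([*xy,40],speed=50); env.move_straight([*xy,HOV],speed=150)
    print("lifted gap %.1f force %.1f dF"%(92*env.get_finger_gap(),env.get_gripper_force()),np.array(env.get_ft_force())-f0,"t",env.get_time_s())
def place(xy,a,w,z=13):
    q=best([*xy,HOV],a)
    env.reach([*xy,HOV],q); env.move_straight([*xy,z+15],speed=120); env.hold(.2)
    f0=env.get_ft_force()[2]; zz=z+3
    env.move_straight([*xy,zz],speed=30)
    while zz>z-2.5:                       # feel for the pad
        df=env.get_ft_force()[2]-f0
        if abs(df)>2.5: break
        zz-=.5; env.move_straight([*xy,zz],speed=20)
    print("set at",env.get_position(),"cmd z",zz,"dFz %.1f"%df)
    env.gripper_to(OP(w+13)); env.hold(.2)
    env.move_straight([*xy,z+30],speed=60); env.move_straight([*xy,HOV],speed=200)
    print("t",env.get_time_s())
E
python3 - <<'E'
from arm import *
im=env.capture("scene"); g=cv2.cvtColor(im,cv2.COLOR_RGB2GRAY)
print("bench",g[170:182,225:240].mean(),"stone",g[186:196,214:224].mean())
x0,y0=200,172; p=cv2.resize(g[y0:y0+40,x0:x0+40],None,fx=4,fy=4,interpolation=cv2.INTER_CUBIC)
m=cv2.morphologyEx((p>135).astype(np.uint8),cv2.MORPH_OPEN,np.ones((33,33),np.uint8))
n,l,st,_=cv2.connectedComponentsWithStats(m)
print(st)
ct=max(cv2.findContours((l==l[76,76]).astype(np.uint8),0,1)[0],key=cv2.contourArea)[:,0,:]
B=(ct+.5)/4-.5+[x0,y0]; print(pose2d(onz("scene",B,11)), tri((pose2d(np.c_[blob(env.capture("top"),(327,180),0),np.zeros(len(blob(env.capture("top"),(327,180),0)))])[0]),pose2d(np.c_[B,0*B[:,0]])[0]))
for n,xy,a in[("round",(451.2,-57.5),-.04),("oval",(439.3,-202.8),1.283-np.pi/2),("rect",(557.4,-325.8),.329-np.pi/2),("p",(632.6,167.8),-.04),("p",(540.7,170.9),-.04),("p",(448.7,174.1),-.04)]:
    for b in(a,a+np.pi):
        print(n,[None if (q:=env.solve_ik([*xy,z],ori(b))) is None else np.array(q) for z in(3,HOV)])
E
```

```text
bench 115.43333333333334 stone 159.73
[[    0     0   160   160 15850]
 [    0     0   115   113  9750]]
(array([ 556.08, -350.69]), np.float64(1.490398859289015), array([92.29, 71.9 ])) (array([ 557.82, -326.99,   36.75]), np.float64(13.069435455990158))
round [array([ 0.66,  0.62, -0.7 ,  2.16,  0.72,  0.61, -0.61]), array([ 0.91,  0.44, -1.  ,  2.1 ,  0.49,  0.86, -0.42])]
round [array([-0.39,  0.57,  0.54,  2.19, -0.6 ,  0.52, -2.57]), array([-0.85,  0.49,  1.14,  2.15, -0.59,  0.87, -2.53])]
oval [array([ 0.92,  0.64, -0.66,  2.09,  0.67,  0.63, -0.5 ]), array([ 1.07,  0.43, -0.83,  2.03,  0.42,  0.85, -0.29])]
oval [array([-0.47,  0.94,  1.12,  2.13, -1.16,  0.92, -2.05]), array([-0.46,  0.51,  1.05,  2.08, -0.58,  0.88, -2.5 ])]
rect [array([ 0.79,  0.78, -0.43,  1.69,  0.43,  0.77, -1.08]), array([ 0.86,  0.62, -0.53,  1.64,  0.36,  0.98, -1.03])]
rect [array([ 1.27,  1.25, -1.31,  1.67,  1.26,  1.29,  1.58]), array([ 1.27,  1.  , -1.31,  1.63,  0.99,  1.32,  1.7 ])]
p [array([ 0.16,  0.86, -0.66,  1.66,  0.66,  0.86, -0.82]), array([ 0.32,  0.77, -0.93,  1.61,  0.68,  1.11, -0.83])]
p [array([ 0.47,  1.26, -1.31,  1.65,  1.26,  1.3 ,  2.01]), array([ 0.47,  1.01, -1.31,  1.6 ,  1.  ,  1.33,  2.12])]
p [array([ 0.12,  0.73, -0.62,  1.89,  0.63,  0.73, -0.9 ]), array([ 0.39,  0.66, -1.01,  1.83,  0.66,  1.02, -0.93])]
p [array([ 0.52,  1.18, -1.31,  1.88,  1.26,  1.22,  1.85]), array([ 0.53,  0.87, -1.3 ,  1.83,  0.91,  1.2 ,  2.03])]
p [array([ 0.33,  0.78, -0.95,  2.09,  0.94,  0.78, -1.26]), array([ 0.57,  0.69, -1.3 ,  2.03,  0.79,  1.05, -1.16])]
p [array([ 0.53,  1.1 , -1.31,  2.09,  1.25,  1.13,  1.68]), array([ 0.57,  0.69, -1.3 ,  2.03,  0.79,  1.05,  1.98])]
```

The rect can wait for a better mask. Everything is reachable, so I'm moving the round stone now.

```bash
python3 - <<'E'
from arm import *
pick((451.2,-57.5),-.04,50)
E
```

```text
at [451.12 -57.27   2.87] dF [-0.97  0.32 -0.65]
gap mm 49.2 force 30.0
lifted gap 49.0 force 30.0 dF [-0.3   0.91 -1.55] t 6.8
```

```bash
python3 - <<'E'
from arm import *
place((540.7,170.9),-.04,50)
pick((439.3,-202.8),1.283-np.pi/2,38)
im=env.capture("top"); cv2.imwrite("pics/top2.png",cv2.resize(im[100:290,120:400],(800,543),interpolation=cv2.INTER_CUBIC)[:,:,::-1])
im=env.capture("scene"); cv2.imwrite("pics/scene2.png",cv2.resize(im[140:420,140:440],(640,597),interpolation=cv2.INTER_CUBIC)[:,:,::-1])
E
```

```text
set at [540.79 170.93  13.21] cmd z 13.0 dFz 3.1
t 12.9417
at [ 439.33 -202.61    2.87] dF [-1.45 -0.01  1.08]
gap mm 37.5 force 30.0
lifted gap 37.6 force 30.0 dF [-0.69  0.15  0.28] t 18.275
```

View pics/scene2.png

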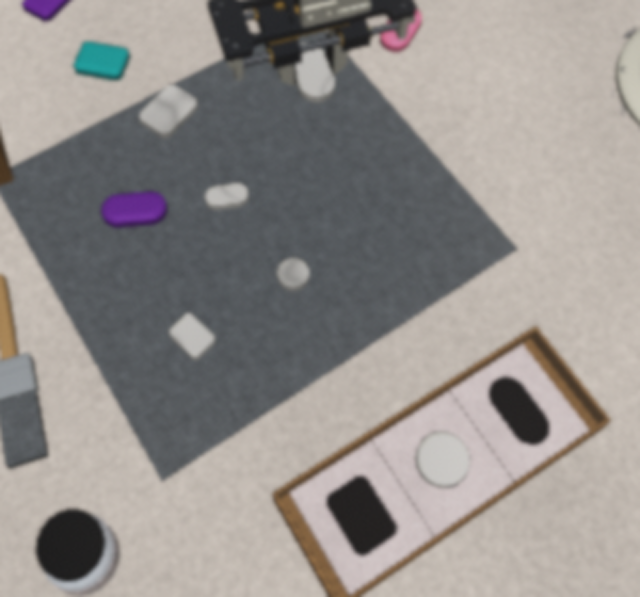

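The round stone now covers its disc at crop pixel (443,460), and the oval is held at about (315,75). Next I'll place the oval, then re-measure the rect in the scene view by saturation, since the bench is warm and the stone is grey.

```bash
python3 - <<'E'
from arm import *
place((448.7,174.1),-.04,38)
im=env.capture("scene"); x0,y0=195,167
p=cv2.resize(im[y0:y0+50,x0:x0+50],None,fx=4,fy=4,interpolation=cv2.INTER_CUBIC).astype(int)
g=p.mean(2); w=p[:,:,0]-p[:,:,2]; c=slice(84,108)
print("stone r-b",w[c,c].mean(),"bench",w[:30,-30:].mean(), w[:30,:30].mean(), g[:30,:30].mean())
m=((g>125)&(w<(w[c,c].mean()+w[:30,:30].mean())/2)).astype(np.uint8)
m=cv2.morphologyEx(m,cv2.MORPH_OPEN,np.ones((17,17),np.uint8))
l=cv2.connectedComponents(m)[1]
ct=max(cv2.findContours((l==l[96,96]).astype(np.uint8),0,1)[0],key=cv2.contourArea)[:,0,:]
B=(ct+.5)/4-.5+[x0,y0]; print(pose2d(onz("scene",B,11)))
v=cv2.resize(p.astype(np.uint8),None,fx=2,fy=2); cv2.polylines(v,[2*ct],True,(255,0,0),1); cv2.imwrite("pics/rect.png",v[:,:,::-1])
t=blob(env.capture("top"),(327,180),0); print(pose2d(onz("top",t,11)))
f=lambda b:pose2d(np.c_[b,0*b[:,0]])[0]
print(tri(f(t),f(B)))
E
```

```text
set at [448.76 174.13  13.15] cmd z 13.0 dFz 3.9
t 24.95
stone r-b 4.385416666666667 bench 1.041111111111111 -46.782222222222224 131.73925925925926
(array([ 555.26, -325.52]), np.float64(1.2044296923821387), array([157.66, 129.44]))
(array([ 556.95, -325.97]), np.float64(0.32744929650022603), array([62.4 , 47.54]))
(array([ 556.78, -325.84,    6.71]), np.float64(2.0067461708819163))
```

View pics/rect.png

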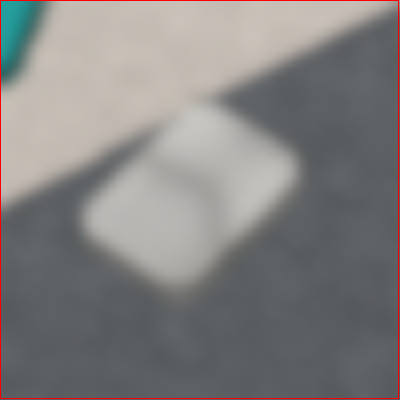

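The zoomed view shows the rect whole, centred at about (190,197) in the crop, or scene pixel (218.6,191.4). Its top corner just touches the bench. The colour reference I used had landed on the teal decoy, so I'll take it from the bench instead, then pick.

```bash
python3 - <<'E'
from arm import *
im=env.capture("scene"); x0,y0=195,167
p=cv2.resize(im[y0:y0+50,x0:x0+50],None,fx=4,fy=4,interpolation=cv2.INTER_CUBIC).astype(int)
g=p.mean(2); w=p[:,:,0]-p[:,:,2]; c=slice(84,108)
wb=w[30:60,30:60].mean(); print("bench r-b",wb)
m=((g>(g[c,c].mean()+g[150:,60:].mean())/2)&(w<(w[c,c].mean()+wb)/2)).astype(np.uint8)
m=cv2.morphologyEx(m,cv2.MORPH_OPEN,np.ones((17,17),np.uint8))
l=cv2.connectedComponents(m)[1]
ct=max(cv2.findContours((l==l[98,95]).astype(np.uint8),0,1)[0],key=cv2.contourArea)[:,0,:]
B=(ct+.5)/4-.5+[x0,y0]; rs=pose2d(onz("scene",B,11))
t=blob(env.capture("top"),(327,180),0); rt=pose2d(onz("top",t,11))
f=lambda b:pose2d(np.c_[b,0*b[:,0]])[0]
print(rs,rt,tri(f(t),f(B)))
ok=np.linalg.norm(rs[0]-rt[0])<4 and abs(rs[1]-rt[1])<.1
xy=(rs[0]+rt[0])/2 if ok else np.array([557.4,-325.8])
print(ok,xy)
pick(tuple(xy),rt[1]-np.pi/2,46)
place((632.6,167.8),-.04,46)
env.reach([450,-350,250],ori(-.04))
for n,s in(("top",np.s_[110:250,120:360]),("scene",np.s_[140:420,140:440])):
    im=env.capture(n)[s]; cv2.imwrite(f"pics/{n}3.png",cv2.resize(im,None,fx=2.1 if n=="scene" else 3,fy=2.1 if n=="scene" else 3,interpolation=cv2.INTER_CUBIC)[:,:,::-1])
E
```

```text
bench r-b 16.485555555555557
(array([ 558.12, -326.6 ]), np.float64(0.3715420230585036), array([63.84, 52.59])) (array([ 556.94, -325.96]), np.float64(0.31917407300640177), array([62.55, 47.4 ])) (array([ 557.66, -326.54,    9.79]), np.float64(1.4378591319422678))
True [ 557.53 -326.28]
at [ 557.57 -326.11    2.83] dF [-0.62  0.43 -0.52]
gap mm 45.5 force 30.0
lifted gap 45.6 force 30.0 dF [-1.5  -0.53 -0.72] t 31.2333
set at [632.68 167.87  13.26] cmd z 13.0 dFz 3.2
t 38.2167
```

View pics/top3.png

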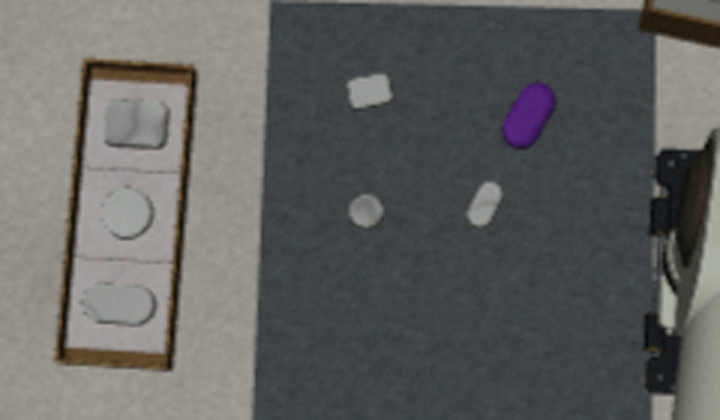

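View pics/scene3.png

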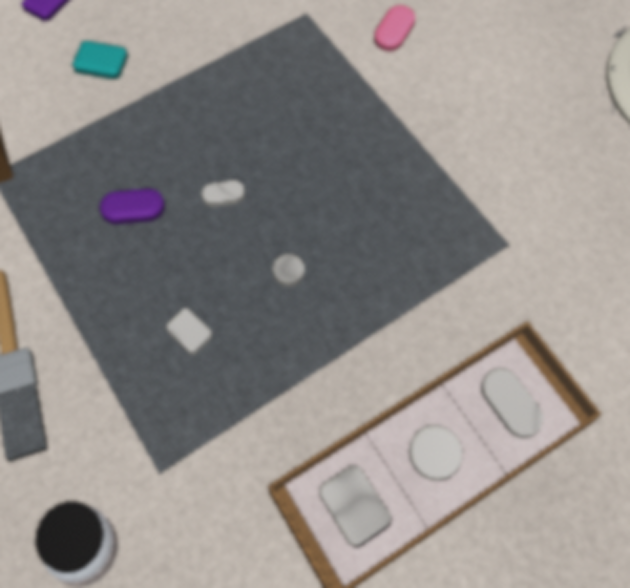

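Both views show the three large stones on their own silhouettes. In the top crop the rect is at (136,124), the round at (127,212) and the oval at (119,303), each within about 1 px of its silhouette centre and aligned with it. The small stones haven't moved and the arm is clear, so I'm handing in.

```bash
python3 - <<'E'
from bench import env
print(env.get_position(),env.get_time_s()); print(env.close_job())
E
```

```text
[ 450.75424193 -348.89991279  249.954704  ] 40.3417
the job is handed in; nothing more can be done
None
```

The job is handed in at 40.3 s of the 77 s allowed: all three large stones sit on their own silhouettes, each set down gently, and the small stones look unmoved in the final pictures; no verdict came back.

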